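# Run the glass-cane length gauge out to its end stop

### The arm

A 7-joint arm with a two-finger parallel gripper is mounted at the origin on the work surface. World frame = base frame: x ahead of the robot, y to its left, z up, the work surface at z = 0. Lengths are in m, angles in rad, forces in N, time in s.
With the tool pointing down it reaches from about 0.4 to 0.85 m from the base axis. Payload 10.4 kg.
Tool frame: the origin (TCP) lies between the finger pads; the fingertips stand 22 mm ahead of it and the grasp point (between the pads) lies 3 mm ahead of it (r.nose_length is the distance from the TCP to the fingertips, in m); z points along the fingers, y is the line along which they close (so a half turn about z gives the same grasp; the last joint's range is limited). The gripper opens to 87 mm and grips with 3 to 60 N. Pads are 19 mm wide; open, the fingers measure 117 mm over their backs; the gripper's body (75 mm by 190 mm) begins 51 mm behind the grasp point.
Start: joints at [1.298, 0.332, -0.065, 1.46, 0.022, 1.35, -0.088], TCP at [0.155, -0.606, 0.245] pointing down, gripper open.
Joint ranges: [-2.6, 2.6], [-0.5, 2.12], [-1.47, 1.34], [0.16, 2.42], [-1.27, 4.41], [0.06, 2.06], [-2.6, 2.6]. Speed limits (rad/s): [2.22, 2.22, 2.79, 2.79, 3.14, 3.14, 3.14].

### API

Orientations are given as a unit quaternion [x, y, z, w].
In Python, from bench import readout, cams, r gives the robot as it stands. The module is installed in compiled form; this text tells all that it offers.
- The arm moves only by the tool step_arm, never from a script. Its argument "deltas" is a list that holds one entry, the list of rows, each a list of 7 numbers: the turn, a rotation vector about the tool's x, y, z in rad, then the shift along the tool's x, y, z in m, then the opening in per cent of the stroke, from 0 (shut) to 100 (fully open). A call has 1 to 20 rows; each row is the pose to reach, as a shift and turn from the pose commanded when the call began, along the tool's axes at that moment; what a row does not reach only later rows make up. A row lasts 1/8 s, in which the tool goes at most 62.5 mm and 10.7 degrees, less where a joint would pass 70% of its speed; a pose out of reach is approached as far as the arm can. A call with a gripper value outside its range is refused whole. The fingers move at their own pace and stop on an object; "squeeze" is the grip in N (left out, the last holds). Time passes only in rows, so rows that repeat a pose let the fingers close. It gives the time, the measured TCP pose, the force, the opening and the grip force at its end, in the units of the state.
- readout.read_state(): the state, without advancing time (a new reading comes with each control period).
- cams.camera(name): name is "side" or "top" or "wrist"; returns a dict with "img" (384x512x3 uint8, red, green, blue), "fx", "fy", "cx", "cy" (pixels), "origin" and "rotation" of the camera in the world; the wrist camera has in their place "T_tool_cam" (4x4, takes a point from camera to tool coordinates, whose origin is the TCP and whose axes are the flange's). Camera axes: x right, y up, looking along -z (the intrinsics and any distortion apply to the point x, -y, -z); pixel columns grow to the right and rows downward; lengths in m; the calibration is good to about 2 mm. A picture is of the moment at which its call begins: read the wrist's pose just before it. There is no depth.
- r.close_job(): hands the job in; it is judged then, once.
The state is a dict: "time": time; "joint_positions": joint angles; "joint_vel": joint speeds; "joint_torque": joint torques, N m; "ee_pos": TCP position; "eef_rot": TCP orientation; "ft_force": force on the tool from outside, world axes, zero at the start; "torque": the same for the moment, N m; "width": finger opening in m; "grip_force": force on a finger pad.
Only numpy, scipy, OpenCV 4.12 (cv2) and the standard library are available. Lean on these libraries where they do the work, as an engineer would, in place of code of your own. Each camera call takes 0.05 s, during which the arm holds its last target. There are 200 camera calls.

### The job

Set the cane-length gauge on the bench to its longest cut: press the locking button on top of its carriage all the way down and, holding it down, slide the carriage along the rail until it is fully home against the big end stop block, then let the button come back up and draw clear. Only press and push; do not pick up or shift the paperweight, the tumbler or the brush.

Things in the scene. Friction and masses are not known exactly. Their poses are not given: they have to be found in the camera images.
- gauge: The gauge, screwed to the bench: aluminium base 95 x 400 x 10 mm (x, y, z), a dark trough along its -x side (to 88 mm from the centre line, 26 mm high), a steel rail along y in the middle. Origin: centre of its underside. +y is the slide direction, to the end stop block (robot's left, turned up to 0.4 rad either way); a 52 mm high grey scoring head stands at the other end.
- carriage (a joint): Slide of the aluminium carriage (70 x 70 mm, flat top 45 mm above the bench, fence arm over the trough) along gauge +y, in m: 0 at the scoring-head end, 0.160 fully home at the end stop. Starts between 0 and 0.07. Locked, it has about 2 mm of play and moves no further when pushed; unlocked it drags about 2 to 3 N.
- button (a joint): Travel of the locking button, in m: 0 up (locked), 0.007 fully down (carriage free). It springs back by itself: about 4 N to start, 8 N at the bottom. Its pin leaves the lock's notches (8 mm apart, hidden under the rail) about half way down, so press fully and keep it down. Let up between two notches, it stays about 3 mm low until the carriage moves on; at home it comes fully up.
- button_top (a point): Centre of the top of the locking button: a black rectangular push pad in the middle of the carriage, 36 mm across the rail and 32 mm along it, top 56 mm above the bench when up, 49 mm (4 mm proud of the carriage) when fully down. It travels with the carriage.
- plate_face (a point): Centre of the face, towards the button, of the thumb plate: an upright aluminium plate across the carriage on the end-stop side of the button, 62 mm wide, 6 mm thick, 45 to 75 mm above the bench; its face is 31 mm along gauge +y from the button's centre. A fingertip on the button can push against it to drive the carriage.
- carriage_nose (a point): Middle of the carriage's leading end face, 43 mm above the bench; it meets stop_face when the carriage is home.
- stop_face (a point): Middle of the rubber buffer on the end stop block, 43 mm above the bench. The block is dark steel, 85 x 40 mm, top 60 mm above the bench, fixed on the rail's +y end.
- paperweight: Bystander: loose domed green glass paperweight, 72 mm across, 48 mm high, standing about 120 mm beyond the rail. Origin: centre of its underside.
- tumbler: Bystander: loose clear glass tumbler, 68 mm across, 85 mm high, standing about 120 mm beyond the rail; it and the paperweight may swap places. Origin: centre of its underside.
- brush: Bystander: loose paint brush 200 mm long, 42 mm wide, 20 mm high, lying on the bench on the robot's side of the gauge, about parallel to it, bristles towards the end-stop end. Origin: underside, at mid-length; its x runs along it.

How it is judged:
By the outcome, as a careful person would: the job done as asked, in the order asked, and still so for the second after the job is handed in, with the robot touching nothing.
It also fails if it takes over 35 s, if anything falls off the work surface, if the arm or the gripper's body presses on something with over 40 N, if the wrist force passes 120 N, or if a joint passes its speed limit or range.

## Working session

There is one attempt and no reset: what is moved stays moved. The work goes in short steps, Python scripts to look and compute and a tool call to move; the robot and the scene stay as the last step left them, time stands still between calls to the robot, and variables do not carry over. Pictures are saved under pics/ and viewed, at most 10 in all, crops included, and the job is handed in when it is done.

Besides the shell and the picture viewer there is one more tool, called after ">>>" by a JSON object that holds its "api" and its "payload". step_arm: Moves the arm, as the interface text tells. Its arguments: {"type":"object","properties":{"deltas":{"type":"array"},"squeeze":{"type":"number"}},"required":["deltas"]}

```bash
mkdir -p pics; cat > h.py <<'E'
import numpy as np, cv2, pickle
from bench import readout, cams, r
E
python3 - <<'E'
from h import *
s=readout.read_state(); print(s)
D={}
for n in ("side","top"):
    c=cams.camera(n); D[n]=c; print(n,{k:(np.round(v,4).tolist() if not np.isscalar(v) else v) for k,v in c.items() if k!="img"})
    cv2.imwrite(f"pics/{n}0.png",c["img"][:,:,::-1])
pickle.dump(D,open("d0.pkl","wb")); print(r.nose_length)
E
```

```text
{'time': 0.0, 'joint_positions': array([ 1.29838074,  0.3328734 , -0.06471482,  1.46093127,  0.02165554,
        1.34988985, -0.08853126]), 'joint_vel': array([ 0.0001211 , -0.0007053 , -0.00081818, -0.00016015,  0.00083664,
        0.00036927, -0.0020524 ]), 'joint_torque': array([ 1.19652213e-03, -6.23260117e+01,  2.51956517e-02, -3.89889908e+01,
       -6.13663718e-02,  3.97461955e-02,  1.69077803e-04]), 'ee_pos': array([ 0.15441709, -0.60526464,  0.24375782]), 'eef_rot': array([ 9.92207934e-01,  1.24591022e-01, -1.43650928e-04, -6.87559870e-04]), 'ft_force': array([-0.8363366 , -1.2331371 ,  0.67014899]), 'torque': array([ 0.01962383, -0.04385059,  0.00362529]), 'grip_force': 0.0, 'width': 0.0871459578640823}
side {'fx': 433.5553107156005, 'fy': 433.5553107156005, 'cx': 251.27136758673893, 'cy': 188.23270581854504, 'origin': [0.311, -0.4846, 0.5147], 'rotation': [0.4238, -0.0982, -0.2209, 0.8729]}
top {'fx': 498.33358082823145, 'fy': 498.33358082823145, 'cx': 259.42383002306104, 'cy': 200.96425610949927, 'origin': [0.5026, -0.0091, 0.9841], 'rotation': [0.0338, -0.0289, -0.706, 0.7068]}
0.022
```

View pics/side0.png

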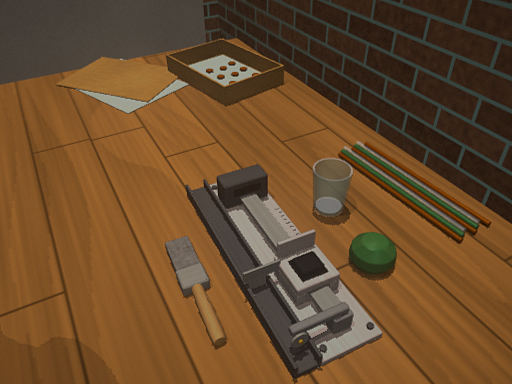

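View pics/top0.png

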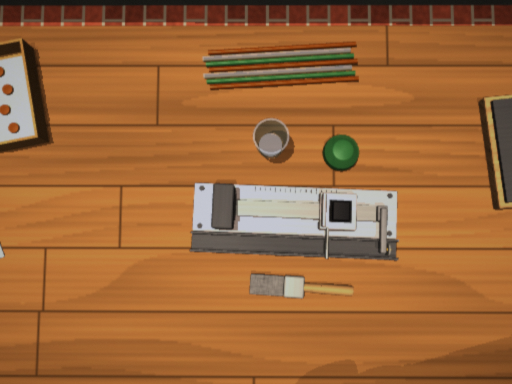

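The side view shows the black button at (308,264) with the plate behind it, and the end stop at (243,185). The top view shows the button at (341,211), the end stop at (223,206), the scoring head at (383,230), the tumbler at (270,138), the paperweight at (341,152) and the brush at y≈287.

```bash
cat >> h.py <<'E'
from scipy.spatial.transform import Rotation as R
def ray(c,u,v):
    d=np.array([(u-c["cx"])/c["fx"],-(v-c["cy"])/c["fy"],-1.0])
    q=np.asarray(c["rotation"]); M=R.from_quat(q).as_matrix() if q.size==4 else q
    return np.asarray(c["origin"]),M@d
def onz(c,u,v,z):
    o,d=ray(c,u,v); return o+d*(z-o[2])/d[2]
def tri(a,b):
    A=[];B=[]
    for o,d in (a,b):
        d=d/np.linalg.norm(d);P=np.eye(3)-np.outer(d,d);A.append(P);B.append(P@o)
    return np.linalg.solve(sum(A),sum(B))
def blob(m,u,v):
    n,l,s,ce=cv2.connectedComponentsWithStats(m.astype(np.uint8))
    k=l[v,u]; return s[k],ce[k],(l==k)
E
python3 - <<'E'
from h import *
D=pickle.load(open("d0.pkl","rb")); T=D["top"];S=D["side"]
def bl(c,u,v,th=45):
    m=(c["img"].max(2)<th); return blob(m,u,v)
st,ct,mt=bl(T,341,211); ss,cs,ms=bl(S,308,264)
print("btn",st,ct,ss,cs,onz(T,*ct,.056),onz(S,*cs,.056),tri(ray(T,*ct),ray(S,*cs)))
# light base: low saturation, bright
im=T["img"].astype(int); g=(im.max(2)-im.min(2)<45)
roi=np.zeros_like(g);roi[175:268,180:408]=1
for nm,m in (("all",g&roi),):
    s,c,mm=blob(m,300,243); print(nm,s)
    p=cv2.findNonZero(mm.astype(np.uint8)); q=cv2.boxPoints(cv2.minAreaRect(p)); print(q)
    # lower edge of trough (z .026) & upper edge of base (z .01)
    cols=np.arange(205,385,4)
    lo=[np.nonzero(mm[:,k])[0].max()+.5 for k in cols]; up=[np.nonzero(mm[:,k])[0].min()-.5 for k in cols]
    for e,z in ((lo,0.0),(lo,.026),(up,.01)):
        P=np.array([onz(T,a,b,z)[:2] for a,b in zip(cols,e)])
        vx,vy,x,y=cv2.fitLine(P.astype(np.float32),cv2.DIST_HUBER,0,.001,.001).ravel(); 
        if vy<0: vx,vy=-vx,-vy
        print(z,"dir",vx,vy,"ang",np.arctan2(-vx,vy),"pt",x,y)
for u,v,z in ((235,208,.06),(320,210,.075),(192,208,.01),(397,218,.01)): print(u,v,onz(T,u,v,z))
cv2.imwrite("pics/crop.png",cv2.resize(T["img"][170:270,180:410,::-1],None,fx=3.4,fy=3.4,interpolation=cv2.INTER_CUBIC))
E
```

```text
btn [330 201  21  21 377] [340.66843501 210.84880637] [289 252  38  29 581] [307.54561102 265.97590361] [ 0.56673242 -0.15403394  0.056     ] [ 0.56258476 -0.16146765  0.056     ] [ 0.56732682 -0.15538166  0.04735931]
all [  190   183   209    77 14010]
[[189.91    251.04015]
 [192.96701 181.74855]
 [400.16666 190.88972]
 [397.10965 260.18134]]
0.0 dir 0.040329676 0.99918646 ang -0.040340617 pt 0.48326 -0.06807649
0.026 dir 0.040329795 0.9991864 ang -0.040340737 pt 0.48376977 -0.0665179
0.01 dir 0.041853078 0.99912375 ang -0.041865308 pt 0.61919093 -0.043729186
235 208 [0.57158143 0.04285307 0.06      ]
320 210 [ 0.56693727 -0.11336645  0.075     ]
192 208 [0.57524005 0.13005449 0.01      ]
397 218 [ 0.55602129 -0.27091843  0.01      ]
```

View pics/crop.png

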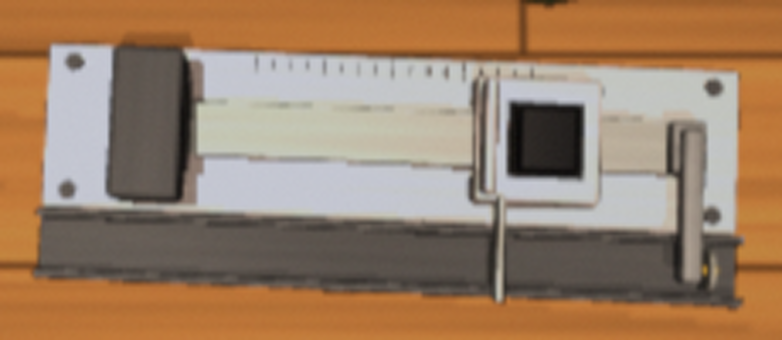

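The crop confirms the layout: the gauge runs along image-left (+y, about 0.041 rad clockwise). The button is clear in front of the plate. I'll move above the button with the fingers shut and the closing axis along the rail.

>>> {"api": "step_arm", "payload": {"deltas": [[[0,0,0.009,0.015,-0.01,0.002,0],[0,0,0.026,0.046,-0.031,0.007,0],[0,0,0.05,0.087,-0.058,0.013,0],[0,0,0.076,0.133,-0.089,0.019,0],[0,0,0.102,0.18,-0.12,0.026,0],[0,0,0.128,0.226,-0.151,0.033,0],[0,0,0.154,0.272,-0.182,0.04,0],[0,0,0.181,0.318,-0.213,0.046,0],[0,0,0.207,0.364,-0.244,0.053,0],[0,0,0.233,0.41,-0.275,0.06,0],[0,0,0.256,0.451,-0.303,0.066,0],[0,0,0.274,0.482,-0.323,0.07,0],[0,0,0.286,0.503,-0.337,0.073,0],[0,0,0.2914,0.513,-0.344,0.075,0],[0,0,0.2914,0.513,-0.344,0.075,0],[0,0,0.2914,0.513,-0.344,0.075,0]]], "squeeze": 20}}

```text
time: 2.1
ee_pos: [0.5659, -0.1466, 0.1696]
eef_rot: [1.0, -0.021, -0.0, 0.0]
ft_force: [-0.1, 0.1, 0.7]
width: -0.0002
grip_force: 0.0
```

```bash
python3 - <<'E'
from h import *
s=readout.read_state(); w=cams.camera("wrist"); c=cams.camera("side")
pickle.dump((s,w,c),open("d1.pkl","wb"))
print(s["ee_pos"],s["eef_rot"],np.round(w["T_tool_cam"],4).tolist(),w["fx"],w["cx"],w["cy"])
cv2.imwrite("pics/w1.png",np.hstack([w["img"],c["img"]])[:,:,::-1][:, :]) 
cv2.imwrite("pics/w1.png",cv2.resize(cv2.imread("pics/w1.png"),(800,300),interpolation=cv2.INTER_AREA))
E
```

```text
[ 0.56589613 -0.14658311  0.16963328] [ 9.99770152e-01 -2.14353616e-02 -1.30159886e-04  3.90106731e-04] [[-0.0014, 0.961, 0.2765, 0.0762], [1.0, 0.0011, 0.0012, 0.0003], [0.0008, 0.2765, -0.961, -0.1391], [0.0, 0.0, 0.0, 1.0]] 310.58020269932877 250.70230267726083 197.83626986355168
```

View pics/w1.png

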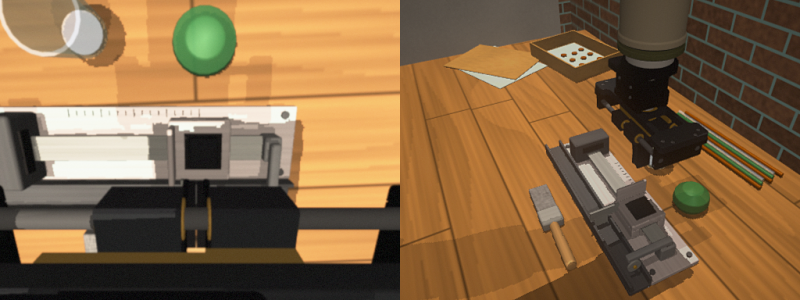

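The left half (wrist) shows the button at about (204,152), which is (261,195) at full size. The plate is to its left at about (171,152), and the shut fingertips point just behind and left of the button. The side half shows the gripper above the carriage. Next I'll measure the button and plate from the wrist view.

```bash
cat >> h.py <<'E'
def wcam(s,w):
    Rt=R.from_quat(s["eef_rot"]).as_matrix(); T=np.asarray(w["T_tool_cam"])
    return dict(w,origin=s["ee_pos"]+Rt@T[:3,3],rotation=Rt@T[:3,:3])
def proj(c,P):
    p=np.asarray(c["rotation"]).T@(np.asarray(P)-c["origin"]); return c["cx"]-c["fx"]*p[0]/p[2], c["cy"]+c["fy"]*p[1]/p[2]
G=np.array([.041,.99916]); 
E
python3 - <<'E'
from h import *
s,w,c=pickle.load(open("d1.pkl","rb")); W=wcam(s,w)
m=w["img"].max(2)<45
m[232:]=0
st,ce,mm=blob(m,261,195); print(st,ce,onz(W,*ce,.056), onz(W,st[0],st[1]+st[3]/2,.056),onz(W,st[0]+st[2],st[1]+st[3]/2,.056))
print(w["img"][195,200:300:1].max(1).tolist())
tip=s["ee_pos"]-[0,0,.022]; print("tip px",proj(W,tip))
cv2.imwrite("pics/w1c.png",cv2.resize(w["img"][140:330,170:350,::-1],None,fx=3.1,fy=3.1,interpolation=cv2.INTER_CUBIC))
E
```

```text
[ 237  172   46   44 1998] [259.52252252 193.33333333] [ 0.57295504 -0.15441118  0.056     ] [ 0.57321363 -0.13540504  0.056     ] [ 0.57149565 -0.17417974  0.056     ]
[108, 106, 107, 110, 111, 110, 108, 111, 113, 108, 112, 108, 111, 111, 116, 126, 138, 140, 139, 137, 126, 95, 79, 82, 107, 135, 149, 146, 148, 144, 143, 142, 146, 147, 147, 138, 88, 38, 19, 24, 23, 18, 17, 15, 21, 22, 30, 28, 22, 20, 26, 27, 25, 24, 26, 29, 27, 23, 25, 26, 18, 26, 24, 22, 15, 28, 23, 22, 25, 23, 23, 27, 25, 20, 24, 23, 20, 20, 23, 20, 23, 20, 35, 85, 128, 143, 145, 145, 145, 145, 146, 144, 140, 146, 138, 146, 145, 148, 151, 150]
tip px (np.float64(250.5738884639193), np.float64(248.46794534331545))
```

View pics/w1c.png

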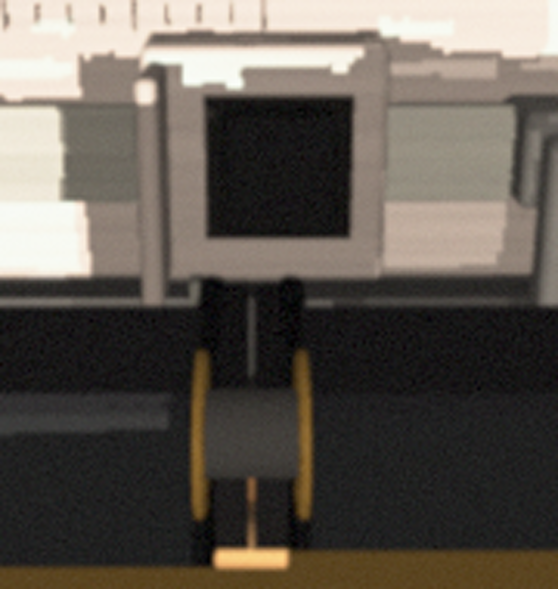

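The button is at about (0.570, -0.154), and the wrist and top views agree along the rail. The shut tips are only about 17 mm thick along the rail. I'll open to about 20 mm so that one finger presses the button while the other pushes the plate.

>>> {"api": "step_arm", "payload": {"deltas": [[[0,0,0,0.002,0.002,0.01,23],[0,0,0,0.003,0.004,0.03,23],[0,0,0,0.003,0.004,0.05,23],[0,0,0,0.003,0.004,0.068,23],[0,0,0,0.003,0.004,0.08,23],[0,0,0,0.003,0.004,0.086,23],[0,0,0,0.003,0.004,0.086,23],[0,0,0,0.003,0.004,0.086,23]]]}}

```text
time: 3.2
ee_pos: [0.5699, -0.1496, 0.0842]
eef_rot: [1.0, -0.021, 0.001, 0.0]
ft_force: [0.1, 0.4, -0.4]
width: 0.0203
grip_force: 0.0
```

>>> {"api": "step_arm", "payload": {"deltas": [[[0,0,0,0,0,0.003,23],[0,0,0,0,0,0.006,23],[0,0,0,0,0,0.008,23],[0,0,0,0,0,0.01,23],[0,0,0,0,0,0.012,23],[0,0,0,0,0,0.013,23],[0,0,0,0,0,0.013,23],[0,0,0,0,0,0.013,23]]]}}

```text
time: 4.2
ee_pos: [0.5697, -0.1497, 0.0714]
eef_rot: [1.0, -0.021, 0.0, 0.0]
ft_force: [-2.8, 0.4, 9.9]
width: 0.0198
grip_force: 4.9
```

>>> {"api": "step_arm", "payload": {"deltas": [[[0,0,0,0,0,0.001,23],[0,0,0,0,0,0.0015,23],[0,0,0,0,0,0.0015,23]]]}}

```text
time: 4.58
ee_pos: [0.5698, -0.1497, 0.0712]
eef_rot: [1.0, -0.021, 0.0, 0.0]
ft_force: [-9.2, 1.3, 22.8]
width: 0.0204
grip_force: 11.3
```

```bash
python3 - <<'E'
from h import *
s=readout.read_state(); w=cams.camera("wrist"); c=cams.camera("side")
pickle.dump((s,w,c),open("d2.pkl","wb"))
print(s["ee_pos"],s["ft_force"],s["grip_force"])
a=cv2.resize(w["img"],(400,300),interpolation=cv2.INTER_AREA); b=cv2.resize(c["img"][190:370,220:460],(400,300),interpolation=cv2.INTER_CUBIC)
cv2.imwrite("pics/w2.png",np.hstack([a,b])[:,:,::-1])
E
```

```text
[ 0.56979296 -0.14967809  0.07121215] [-9.17651456  1.34443413 22.8036087 ] 11.312195956707
```

View pics/w2.png

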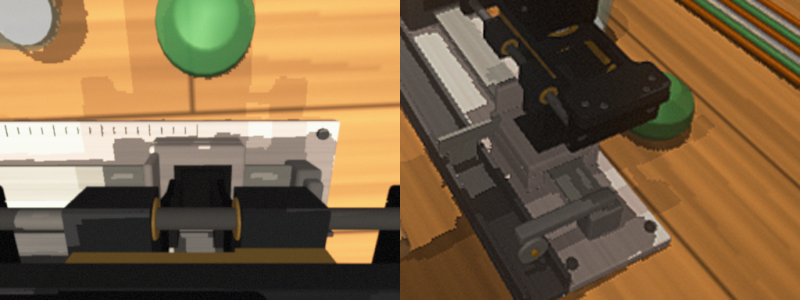

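The wrist half shows the fingers on the button at about (200,185), behind the plate at about (155,165). The side half shows the gripper clear of everything else. The force jumped to 23 N with no further travel, and the tip is at 49 mm, so the button is fully down. Now I'll slide.

>>> {"api": "step_arm", "payload": {"deltas": [[[0,0,0,0,-0.001,-0.0003,23],[0,0,0,0,-0.003,-0.0003,23],[0,0,0,0,-0.006,-0.0003,23],[0,0,0,0,-0.01,-0.0003,23],[0,0,0,0,-0.015,-0.0003,23],[0,0,0,0,-0.021,-0.0003,23],[0,0,0,0,-0.028,-0.0003,23],[0,0,0,0,-0.035,-0.0003,23],[0,0,0,0,-0.041,-0.0003,23],[0,0,0,0,-0.046,-0.0003,23],[0,0,0,0,-0.05,-0.0003,23],[0,0,0,0,-0.05,-0.0003,23]]]}}

```text
time: 6.18
ee_pos: [0.5718, -0.0998, 0.0712]
eef_rot: [1.0, -0.021, 0.0, 0.001]
ft_force: [-8.8, 0.2, 20.8]
width: 0.0202
grip_force: 10.4
```

```bash
python3 - <<'E'
from h import *
s=readout.read_state(); w=cams.camera("wrist"); c=cams.camera("top"); d=cams.camera("side")
pickle.dump((s,w,c,d),open("d3.pkl","wb"))
print(s["ee_pos"],s["ft_force"],s["grip_force"])
a=cv2.resize(w["img"],(400,300),interpolation=cv2.INTER_AREA); b=cv2.resize(d["img"][170:350,200:440],(400,300),interpolation=cv2.INTER_CUBIC)
cv2.imwrite("pics/w3.png",np.hstack([a,b])[:,:,::-1])
E
```

```text
[ 0.57175347 -0.09978889  0.07124139] [-8.78643557  0.18382986 20.78244768] 10.384320672601461
```

View pics/w3.png

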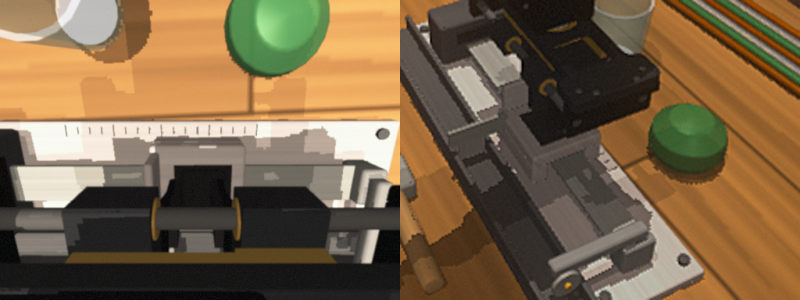

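The carriage is riding along under the finger: the wrist half shows the plate and button in the same place relative to the tool, with the scale shifted, and the side half shows the same. The button is still down, so I'll continue.

>>> {"api": "step_arm", "payload": {"deltas": [[[0,0,0,0,-0.002,0,23],[0,0,0,0,-0.006,0,23],[0,0,0,0,-0.012,0,23],[0,0,0,0,-0.019,0,23],[0,0,0,0,-0.026,0,23],[0,0,0,0,-0.033,0,23],[0,0,0,0,-0.04,0,23],[0,0,0,0,-0.047,0,23],[0,0,0,0,-0.054,0,23],[0,0,0,0,-0.061,0,23],[0,0,0,0,-0.067,0,23],[0,0,0,0,-0.072,0,23],[0,0,0,0,-0.077,0,23],[0,0,0,0,-0.082,0,23],[0,0,0,0,-0.086,0,23],[0,0,0,0,-0.088,0,23]]]}}

```text
time: 8.32
ee_pos: [0.5752, -0.0119, 0.0712]
eef_rot: [1.0, -0.021, 0.0, 0.001]
ft_force: [-9.8, -1.9, 22.2]
width: 0.02
grip_force: 11.0
```

>>> {"api": "step_arm", "payload": {"deltas": [[[0,0,0,0,-0.002,0,23],[0,0,0,0,-0.004,0,23],[0,0,0,0,-0.006,0,23],[0,0,0,0,-0.008,0,23],[0,0,0,0,-0.01,0,23],[0,0,0,0,-0.012,0,23],[0,0,0,0,-0.014,0,23],[0,0,0,0,-0.016,0,23],[0,0,0,0,-0.018,0,23],[0,0,0,0,-0.018,0,23]]]}}

```text
time: 9.57
ee_pos: [0.576, 0.0063, 0.0712]
eef_rot: [1.0, -0.021, 0.0, 0.0]
ft_force: [-9.7, 0.4, 23.0]
width: 0.02
grip_force: 11.1
```

>>> {"api": "step_arm", "payload": {"deltas": [[[0,0,0,0,-0.001,0,23],[0,0,0,0,-0.002,0,23],[0,0,0,0,-0.003,0,23],[0,0,0,0,-0.004,0,23],[0,0,0,0,-0.005,0,23],[0,0,0,0,-0.006,0,23],[0,0,0,0,-0.006,0,23]]]}}

```text
time: 10.45
ee_pos: [0.5762, 0.0103, 0.0712]
eef_rot: [1.0, -0.022, 0.0, 0.002]
ft_force: [-10.8, -6.7, 23.7]
width: 0.0199
grip_force: 11.5
```

```bash
python3 - <<'E'
from h import *
s=readout.read_state(); w=cams.camera("wrist"); c=cams.camera("top"); d=cams.camera("side")
pickle.dump((s,w,c,d),open("d4.pkl","wb"))
print(s["ee_pos"],s["ft_force"],s["grip_force"])
a=cv2.resize(w["img"][120:270,130:330],(400,300),interpolation=cv2.INTER_CUBIC); b=cv2.resize(d["img"][150:285,180:360],(400,300),interpolation=cv2.INTER_CUBIC)
cv2.imwrite("pics/w4.png",np.hstack([a,b])[:,:,::-1])
E
```

```text
[0.57616296 0.0102962  0.07118047] [-10.7688728   -6.66741924  23.70454082] 11.524093430489302
```

View pics/w4.png

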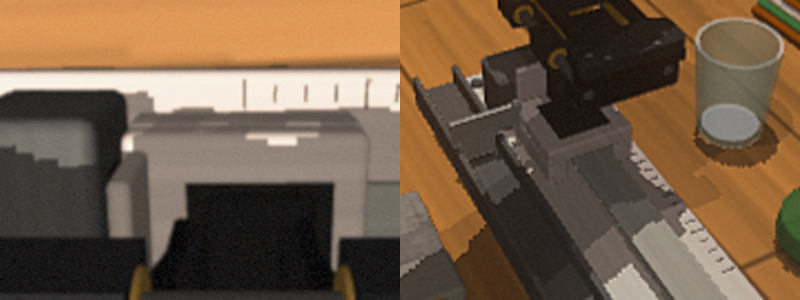

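It stopped: 6 mm commanded gave 4 mm, and the y force rose. The wrist crop shows the plate at (125,200) right up against the dark block at (60,150). I'll push on firmly to make sure it is seated.

>>> {"api": "step_arm", "payload": {"deltas": [[[0,0,0,0,-0.001,0,23],[0,0,0,0,-0.002,0,23],[0,0,0,0,-0.003,0,23],[0,0,0,0,-0.004,0,23],[0,0,0,0,-0.004,0,23]]]}}

```text
time: 11.22
ee_pos: [0.5762, 0.0107, 0.0711]
eef_rot: [1.0, -0.023, -0.0, 0.004]
ft_force: [-11.1, -16.4, 25.4]
width: 0.0202
grip_force: 12.3
```

Rigid against the stop at 16 N. I'll ease the push a little, then let the button up slowly and rise clear.

>>> {"api": "step_arm", "payload": {"deltas": [[[0,0,0,0,0.001,0,23],[0,0,0,0,0.002,-0.001,23],[0,0,0,0,0.002,-0.003,23],[0,0,0,0,0.002,-0.005,23],[0,0,0,0,0.002,-0.007,23],[0,0,0,0,0.003,-0.009,23],[0,0,0,0,0.005,-0.011,23],[0,0,0,0,0.006,-0.014,23],[0,0,0,0,0.006,-0.02,23],[0,0,0,0,0.006,-0.03,23],[0,0,0,0,0.006,-0.045,23],[0,0,0,0,0.006,-0.065,23],[0,0,0,0,0.006,-0.085,23],[0,0,0,0,0.006,-0.1,23],[0,0,0,0,0.006,-0.105,23],[0,0,0,0,0.006,-0.105,23]]]}}

```text
time: 13.22
ee_pos: [0.576, 0.0102, 0.1745]
eef_rot: [1.0, -0.021, 0.0, 0.0]
ft_force: [0.0, -0.2, -0.8]
width: 0.0198
grip_force: 0.0
```

```bash
python3 - <<'E'
from h import *
s=readout.read_state(); w=cams.camera("wrist"); c=cams.camera("top"); d=cams.camera("side")
pickle.dump((s,w,c,d),open("d5.pkl","wb"))
print(s["ee_pos"],s["ft_force"],s["time"])
W=wcam(s,w)
u,v=map(int,proj(W,[.575,.007,.056])); print(u,v)
m=w["img"].max(2)<45; m[236:]=0
st,ce,_=blob(m,u,v); print(st,ce,onz(W,*ce,.056))
a=cv2.resize(w["img"][120:270,130:330],(400,300),interpolation=cv2.INTER_CUBIC); b=cv2.resize(d["img"][150:285,180:360],(400,300),interpolation=cv2.INTER_CUBIC)
cv2.imwrite("pics/w5.png",np.hstack([a,b])[:,:,::-1])
E
```

```text
[0.57604446 0.01020883 0.17446323] [ 0.03029188 -0.18412762 -0.8005465 ] 13.225
254 201
[ 234  175   46   43 1888] [256.31832627 196.13400424] [0.57946905 0.00521812 0.056     ]
```

View pics/w5.png

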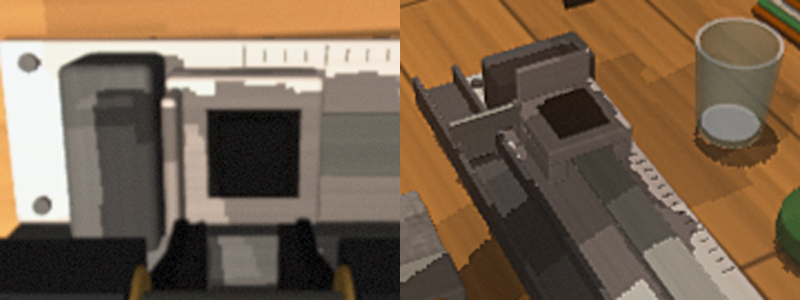

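The wrist half shows the carriage up against the stop block (block edge at about (163,150), plate at about (173,150)) and the button free at (253,153). The tumbler in the side half looks undisturbed. The button travelled 159.8 mm, which is 20 notches of 8 mm, so the carriage is home. I'll check the bystanders and hand in.

```bash
python3 - <<'E'
from h import *
a=pickle.load(open("d0.pkl","rb"))["side"]["img"].astype(int); b=pickle.load(open("d5.pkl","rb"))[3]["img"].astype(int)
g=lambda i:(i[...,1]>i[...,0]+25)&(i[...,1]>i[...,2]+15)
for i in (a,b):
    m=g(i); m[:225]=0; m[:,:330]=0; m[:,410:]=0; ys,xs=np.nonzero(m); print("weight",xs.mean(),ys.mean(),len(xs))
for n,(x0,x1,y0,y1) in dict(brush=(165,230,235,348),tumbler=(310,355,155,220)).items():
    d=np.abs(a-b)[y0:y1,x0:x1].max(2); print(n,(d>40).mean())
print(r.close_job())
E
```

```text
weight 373.28169014084506 248.22300469483568 852
weight 373.48059701492537 248.14228855721393 1005
brush 0.514499659632403
tumbler 0.0
the job is handed in; nothing more can be done
None
```

I pressed the button fully down, slid the carriage 160 mm until it was hard against the end stop, then released the button and raised the arm clear; I've handed the job in. The tumbler and paperweight did not move. The brush area changed in the before/after image comparison, which I put down to the arm's shadow without checking further. I also did not measure the button's final height.

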